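Hang the head-switch headband on its stand

TASK

Hang the head-switch headband, the one with the small oblong pack on top of its crown, over the bar of the headset stand: one temple pad on each side of the bar, the band square across it and hanging level between the two posts. Let go and leave it hanging still; leave the audio headset (fat ear cups, nothing on its crown) standing where it is.

Things in the scene. Friction and masses are not known exactly. Their poses are not given: they have to be found in the camera images.
- pack (a point): Centre of the grey oblong pack on the crown of the head-switch headband: 34 mm along x, 44 mm along y, 36 mm tall, the place to grip. Axes: z up; y from pad to pad; x across the band (runs along the bar once hung). The headband stands crown up on its two pads, so this point starts 154 mm above the table. The flat underside of the crown is 24 mm below this point.
- headband: The head-switch headband: rigid dark arch in its y-z plane, 22 mm wide along x, 6 mm thick, 156 mm across y, same axes as the pack. Origin midway between the lower ends of its two black pads, 154 mm below the pack's centre. Pads: 56 mm along x, 16 mm thick, 58 mm tall, 112 mm clear between them. Loose, about 0.2 kg.
- bar (a point): Middle of the axis of the stand's level aluminium bar, 152 mm above the table. Axes: x along the bar, z up. Bar 16 mm in diameter, its top 160 mm above the table, carried at its ends by two posts 220 mm apart, 16 mm thick, no higher than the bar. Dark base below: 250 mm along x, 100 mm along y, 12 mm thick. Fixed to the table.
- headset_crown (a point): Centre of the crown of the audio headset, a bystander of similar size: padded black band 30 mm wide, fat ear cups (70 mm along x, 80 mm tall, about 175 mm over both along y), no pack on top. It stands on its cups, 159 mm tall, this point 153 mm above the table. z up, y from cup to cup. Loose, about 0.3 kg.
There are look-alikes about, which are no part of the job. What is shaped like the headband but pink or yellow is not meant.

How it is judged:
By the outcome, as a careful person would: the job done as asked, in the order asked, and still so for the second after the job is handed in, with the robot touching nothing.
It also fails if it takes over 45 s, if anything falls off the work surface, if the arm or the gripper's body presses on something with over 40 N, if the wrist force passes 120 N, or if a joint passes its speed limit or range.

ROBOT

A 7-joint arm with a two-finger parallel gripper is mounted at the origin on the work surface. World frame = base frame: x ahead of the robot, y to its left, z up, the work surface at z = 0. Lengths are in m, angles in rad, forces in N, time in s.
With the tool pointing down it reaches from about 0.4 to 0.85 m from the base axis. Payload 10.4 kg.
Tool frame: the origin (TCP) lies at the centre of the arm's flange, where the gripper is bolted on; the fingertips stand 173 mm ahead of it and the grasp point (between the pads) lies 155 mm ahead of it; z points along the fingers, y is the line along which they close (so a half turn about z gives the same grasp; the last joint's range is limited). The gripper opens to 85 mm and grips with 20 to 120 N. Pads are 22 mm wide; open, the fingers measure 114 mm over their backs; the gripper's body (76 mm by 85 mm) begins 54 mm behind the grasp point. The pads swing forward as they close: fully open they stand 13 mm farther back than shut.
Start: joints at [1.201, 0.332, -0.065, 1.46, 0.022, 1.35, -0.088], TCP at [0.212, -0.588, 0.405] pointing down, gripper open.
Joint ranges: [-2.6, 2.6], [-0.5, 2.12], [-1.47, 1.34], [0.16, 2.42], [-1.27, 4.41], [0.06, 2.06], [-2.6, 2.6]. Speed limits (rad/s): [2.22, 2.22, 2.79, 2.79, 3.14, 3.14, 3.14].

INTERFACE

Orientations are given as a unit quaternion [x, y, z, w].
In Python, from workcell import manip, viewer, finder gives the robot as it stands.
- The arm moves only by the tool arm_command, never from a script. Its argument "plan" is a list of rows, each an object with "dp": the shift along the tool's x, y, z in mm, a list of three; "spin": the turn about the tool's z in rad. A call has 1 to 5 rows; each row shifts and turns the commanded pose from where the row before left it, along the tool's axes as they then stand; what a row does not reach is not made up. A row lasts 1/10 s, in which the tool goes at most 50 mm and 8.59 degrees, less where a joint would pass 70% of its speed; a pose out of reach is approached as far as the arm can. A call is refused whole if a number of a shift passes 50 or a number of a turn 0.15, either way. A call with a gripper value outside its range is refused whole. "grip" is the closure, from -1 (fully open) to 1 (shut), set as the call begins (left out, the last holds). The fingers move at their own pace and stop on an object; "newtons" is the grip in N (left out, the last holds). Time passes only in rows, so rows that do not move let the fingers close. It gives the time, the measured TCP pose, the force, the opening and the grip force at its end, in the units of the state.
- manip.get_obs(): the state, without advancing time (a new reading comes with each control period).
- viewer.camera(name): name is "scene" or "top"; returns the picture (420x560x3 uint8, blue, green, red); there is no depth.
- viewer.camera_params(name): a dict with "vertical_fov" (degrees; the focal length in pixels is half the picture's height over the tangent of half this angle, whatever the lens; pixels are square), "cx", "cy" (the principal point, pixels), "R" (3x3) and "t" (3): a world point X has camera coordinates R X + t. Camera axes: x right, y down, z forward; pixel columns grow to the right and rows downward; lengths in m; the calibration is good to about 2 mm. A picture is of the moment at which its call begins. camera_params takes no time and is no camera call.
- manip.hand_in(): hands the job in; it is judged then, once.
Trained networks look in the newest picture that a camera, given by its name, has taken for a name from the list of things; names that differ only in an ending like _2 or _b are one class to them, and where a whole thing is asked for, a point or a joint stands for the part that bears it (a point fixed in the world has none). Each returns a list of dicts, best first, with "score" (0 to 1); they miss things now and then, are a little off and sometimes report something else, mostly with a low value. They report only what shows in the picture. A call takes as long as a camera call. They do not tell look-alikes from the thing itself.
- finder.find_in(camera, thing): "position" ([x, y, z] in m, in world coordinates, good to about 4 mm: the middle of the surface that is visible of it).
The state is a dict: "clock": time; "joint_pos": joint angles; "joint_velocities": joint speeds; "tau": joint torques, N m; "position": TCP position; "ee_rot": TCP orientation; "ft_force": force on the tool from outside, world axes, zero at the start; "torque": the same for the moment, N m; "grip_width": opening from 0.0 (shut) to 1.0 (fully open); "grasp_force": force on a finger pad.
Only numpy, scipy, OpenCV 4.12 (cv2) and the standard library are available. Lean on these libraries where they do the work, as an engineer would, in place of code of your own. Each camera call takes 0.05 s, during which the arm holds its last target. There are 200 camera calls.

## Working session

There is one attempt and no reset: what is moved stays moved. The work goes in short steps, Python scripts to look and compute and a tool call to move; the robot and the scene stay as the last step left them, time stands still between calls to the robot, and variables do not carry over. Pictures are saved under pics/ and viewed, at most 10 in all, crops included, and the job is handed in when it is done.

Besides the shell and the picture viewer there is one more tool, called after ">>>" as a command line: name --argument value ..., lists and objects as JSON in quotes. arm_command: Moves the arm, as the interface text tells. Its arguments: {"type":"object","properties":{"plan":{"type":"array","items":{"type":"object","properties":{"dp":{"type":"array","items":{"type":"number"}},"spin":{"type":"number"}}}},"grip":{"type":"number"},"newtons":{"type":"number"}},"required":["plan"]}

```bash
mkdir -p pics; python3 - <<'E'
from workcell import manip, viewer, finder
import cv2,numpy as np
for c in("scene","top"):
    cv2.imwrite(f"pics/{c}0.png",viewer.camera(c))
    p=viewer.camera_params(c);print(c,p)
    f=210/np.tan(np.radians(p["vertical_fov"]/2))
    for th in("pack","bar","headset_crown","headband"):
        for d in finder.find_in(c,th)[:4]:
            q=np.array(p["R"])@d["position"]+p["t"];print(th,np.round(d["position"],3),round(d["score"],2),np.round(q[:2]/q[2]*f+[p["cx"],p["cy"]]))
o=manip.get_obs();print(o)
a,b=[cv2.imread(f"pics/{c}0.png") for c in("scene","top")]
E
```

```text
scene {'vertical_fov': 44.353921364982696, 'cx': 279.20969211293107, 'cy': 215.557962711392, 'R': array([[-0.0385644 ,  0.99913261, -0.0157104 ],
       [ 0.61622273,  0.01140237, -0.78748938],
       [-0.78662719, -0.04005016, -0.61612795]]), 't': array([-0.02344719, -0.1758165 ,  1.61513632])}
pack [0.432 0.105 0.066] 0.71 [306. 232.]
pack [0.252 0.37  0.081] 0.65 [407. 185.]
pack [0.572 0.034 0.112] 0.62 [273. 258.]
bar [ 0.555 -0.253  0.015] 0.8 [149. 282.]
headset_crown [0.44  0.315 0.079] 0.89 [396. 231.]
headband [0.431 0.105 0.07 ] 0.8 [306. 231.]
headband [0.254 0.366 0.081] 0.6 [405. 185.]
headband [0.576 0.035 0.111] 0.57 [274. 259.]
top {'vertical_fov': 45.642057649626416, 'cx': 272.48145553240414, 'cy': 209.83199121326933, 'R': array([[-0.00131779, -0.99990032,  0.01405739],
       [-0.98341926, -0.00125338, -0.18134217],
       [ 0.18134171, -0.01406328, -0.98331959]]), 't': array([0.02175286, 0.43198279, 1.37053942])}
pack [0.563 0.034 0.122] 0.89 [268. 157.]
pack [0.402 0.093 0.122] 0.72 [246. 215.]
pack [0.242 0.364 0.123] 0.63 [141. 276.]
bar [ 0.533 -0.242  0.016] 
[... 252 characters left out ...]
,  0.33221642, -0.06471983,  1.46012782,  0.02158874,
        1.349884  , -0.0884588 ]), 'joint_velocities': array([-1.01001976e-03, -6.38275647e-04,  8.91075163e-05, -2.54351279e-03,
       -4.97473441e-04,  2.15008894e-03,  7.65106694e-04]), 'tau': array([ 1.47892379e-04, -6.24749422e+01,  4.92664974e-02, -3.91555274e+01,
        1.65064435e-02,  2.44121686e-03, -5.41061945e-05]), 'position': array([ 0.21246993, -0.58777973,  0.40471401]), 'ee_rot': array([9.84996811e-01, 1.72572540e-01, 2.23526120e-05, 2.50626025e-05]), 'ft_force': array([-0.32200279,  0.15508837, -0.09523158]), 'torque': array([-0.05431544,  0.01037219, -0.05978582]), 'grasp_force': 0.0, 'grip_width': 0.9959367004904469}
```

View pics/scene0.png

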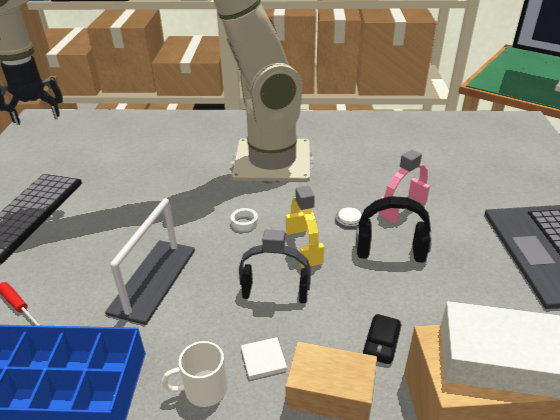

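View pics/top0.png

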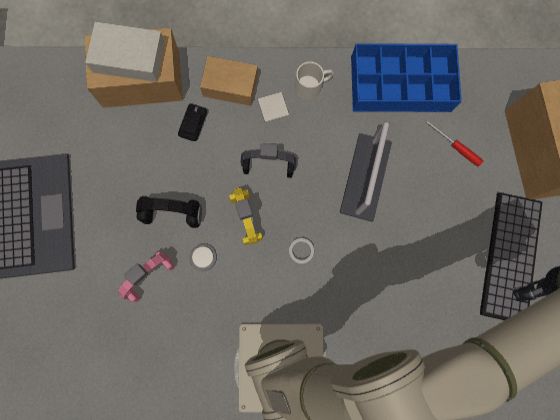

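The first look has four arch-shaped candidates:
- dark arch with grey pack: scene (273,241), top (268,151)
- yellow: scene (305,215)
- pink: scene (408,180)
- audio headset, black with fat cups and no pack: scene (396,228)

The dark one with the pack fits the description. The stand's bar runs in the top view from about (385,125) to (362,212). I'll confirm with one enlarged crop.

```bash
python3 - <<'E'
import cv2,numpy as np
a,b=[cv2.imread(f"pics/{c}0.png") for c in("scene","top")]
r=lambda i,x,y,w,h,s:cv2.resize(i[y:y+h,x:x+w],None,fx=s,fy=s,interpolation=cv2.INTER_CUBIC)
A=r(b,230,130,80,60,5);B=r(b,330,110,80,120,5);C=r(a,230,222,80,60,5)
cv2.imwrite("pics/crop1.png",np.hstack([np.vstack([A,C]),B]))
E
```

```text
(no output)
```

View pics/crop1.png

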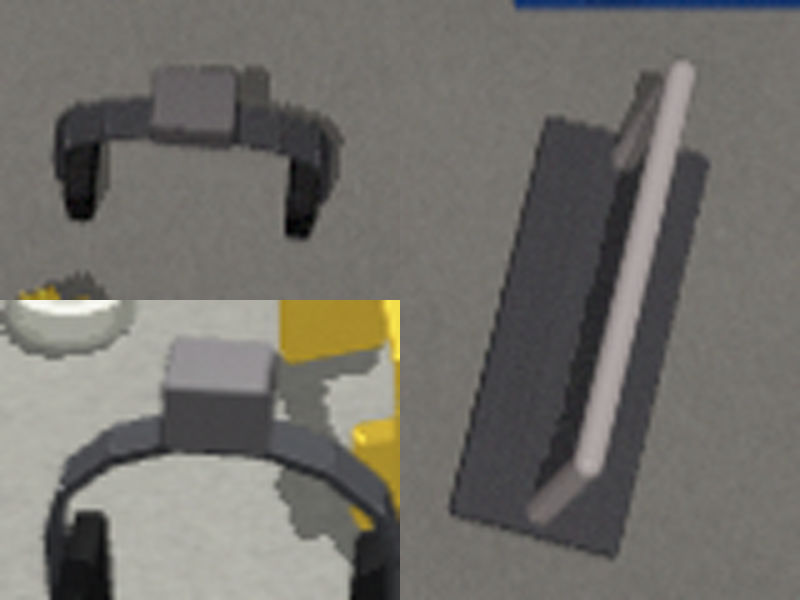

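The crop confirms it: dark arch, grey pack on the crown, black pads. The bar's end centres lie at about top (386,123.5) and (367.5,203). Next I'll turn the pixels into positions.

```bash
cat > h.py <<'E'
from workcell import manip, viewer, finder
import cv2,numpy as np
def K(c):
    p=viewer.camera_params(c);return p,210/np.tan(np.radians(p["vertical_fov"]/2))
def ray(c,u,v,z):
    p,f=K(c);R=np.array(p["R"]);o=-R.T@p["t"];d=R.T@[(u-p["cx"])/f,(v-p["cy"])/f,1];return o+d*(z-o[2])/d[2]
def proj(c,X):
    p,f=K(c);q=np.asarray(X)@np.array(p["R"]).T+p["t"];return q[:,:2]/q[:,2:]*f+[p["cx"],p["cy"]]
E
python3 - <<'E'
from h import *
cr=lambda x,y:(230+x/5-.4,130+y/5-.4)
print("pack top face corners top cam")
for x,y in((153,68),(237,68),(234,136),(152,128)):print(ray("top",*cr(x,y),.172).round(3))
sc=lambda x,y:(230+x/5-.4,222+(y-300)/5-.4)
print("scene corners")
for x,y in((172,340),(270,343),(272,393),(163,388)):print(ray("scene",*sc(x,y),.172).round(3))
print("pads");
for x,y in((80,218),(298,238)):print(ray("top",*cr(x,y),.0).round(3))
A=ray("top",386,123.5,.152);B=ray("top",367.5,203,.152);print(A,B,(A+B)/2,np.linalg.norm(A-B),np.arctan2(*(A-B)[1::-1]))
print([ray("scene",u,v,.16).round(3) for u,v in((117,268),(167,206))])
b=[(330+(x-400)/5,110+y/5) for x,y in((550,117),(708,158),(613,557),(450,513))]
P=[ray("top",*q,.012) for q in b];print(np.mean(P,0),np.arctan2(*(P[1]-P[2])[1::-1]),np.arctan2(*(P[0]-P[3])[1::-1]),np.linalg.norm(P[1]-P[2]))
E
```

```text
pack top face corners top cam
[0.585 0.056 0.172]
[0.585 0.012 0.172]
[0.548 0.013 0.172]
[0.552 0.056 0.172]
scene corners
[0.552 0.016 0.172]
[0.553 0.057 0.172]
[0.585 0.059 0.172]
[0.583 0.014 0.172]
pads
[0.549 0.1   0.   ]
[ 0.537 -0.028  0.   ]
[ 0.64775397 -0.28236754  0.152     ] [ 0.42965036 -0.22462264  0.152     ] [ 0.53870217 -0.25349509  0.152     ] 0.22561839072215317 -0.2588205741646353
[array([ 0.661, -0.266,  0.16 ]), array([ 0.459, -0.21 ,  0.16 ])]
[ 0.53607926 -0.25283446  0.012     ] -0.2670499389584637 -0.26828528159229525 0.24849949976171443
```

>>> arm_command --plan '[{"dp": [0,0,-50],"spin": -0.15},{"dp": [0,0,-50],"spin": -0.15},{"dp": [0,0,0],"spin": -0.15},{"dp": [0,0,0],"spin": -0.15},{"dp": [0,0,0],"spin": -0.15}]' --grip -1

```text
clock: 1.0
position: [0.2124, -0.5877, 0.5051]
ee_rot: [0.852, 0.524, -0.0, 0.0]
ft_force: [-0.7, 0.2, -0.4]
grip_width: 1.002
grasp_force: 0.0
```

>>> arm_command --plan '[{"dp": [0,0,0],"spin": -0.13},{"dp": [0,0,0],"spin": -0.13},{"dp": [0,0,0],"spin": -0.13},{"dp": [43,20,0]},{"dp": [43,20,0]}]'

```text
invalid input at $.plan[3]: expected keys dp, spin
```

>>> arm_command --plan '[{"dp": [43,20,0]},{"dp": [43,20,0]},{"dp": [43,20,0]},{"dp": [43,20,0]},{"dp": [43,20,0]}]'

```text
invalid input at $.plan[0]: expected keys dp, spin
```

>>> arm_command --plan '[{"dp": [43,20,0]},{"dp": [43,20,0]},{"dp": [43,20,0]},{"dp": [43,20,0]},{"dp": [43,20,0]}]'

```text
invalid input at $.plan[0]: expected keys dp, spin
```

>>> arm_command --plan '[{"dp": [0,0,0],"spin": -0.13},{"dp": [0,0,0],"spin": -0.13},{"dp": [0,0,0],"spin": -0.13},{"dp": [43,20,0],"spin": 0},{"dp": [43,20,0],"spin": 0}]'

```text
clock: 1.5
position: [0.2593, -0.505, 0.5041]
ee_rot: [0.737, 0.676, 0.0, -0.0]
ft_force: [1.3, -0.2, 1.6]
grip_width: 1.001
grasp_force: 0.0
```

>>> arm_command --plan '[{"dp": [43,20,0],"spin": 0},{"dp": [43,20,0],"spin": 0},{"dp": [43,20,0],"spin": 0},{"dp": [43,20,0],"spin": 0},{"dp": [43,20,0],"spin": 0}]'

```text
clock: 2.0
position: [0.3778, -0.2976, 0.505]
ee_rot: [0.736, 0.677, -0.0, 0.0]
ft_force: [1.3, -0.3, 0.3]
grip_width: 0.994
grasp_force: 0.0
```

>>> arm_command --plan '[{"dp": [43,20,0],"spin": 0},{"dp": [43,20,0],"spin": 0},{"dp": [43,20,0],"spin": 0},{"dp": [43,20,0],"spin": 0},{"dp": [43,20,0],"spin": 0}]'

```text
clock: 2.5
position: [0.4953, -0.0919, 0.5051]
ee_rot: [0.736, 0.677, 0.0, 0.001]
ft_force: [0.8, -0.5, -0.5]
grip_width: 0.999
grasp_force: 0.0
```

>>> arm_command --plan '[{"dp": [44,21,0],"spin": 0},{"dp": [44,21,0],"spin": 0},{"dp": [44,20,30],"spin": 0},{"dp": [0,0,40],"spin": 0},{"dp": [0,0,20],"spin": 0}]'

```text
clock: 3.0
position: [0.5646, 0.029, 0.4152]
ee_rot: [0.735, 0.678, -0.001, -0.001]
ft_force: [1.2, -0.7, 0.4]
grip_width: 1.0
grasp_force: 0.0
```

```bash
python3 - <<'E'
from h import *
a=viewer.camera("scene");b=viewer.camera("top");o=manip.get_obs();print(o["position"],o["ee_rot"])
for c in("scene","top"):
  for t in("pack",):print(c,[(np.round(d["position"],3),round(d["score"],2)) for d in finder.find_in(c,t)])
r=lambda i,x,y,w,h,s:cv2.resize(i[y:y+h,x:x+w],None,fx=s,fy=s,interpolation=cv2.INTER_CUBIC)
cv2.imwrite("pics/a1.png",np.hstack([r(a,215,130,120,180,3),r(b,215,100,120,180,3)]))
E
```

```text
[0.56432945 0.0273214  0.41547096] [ 0.73599875  0.67697844 -0.00181533 -0.00165153]
scene [(array([0.252, 0.372, 0.081]), 0.89), (array([0.575, 0.035, 0.109]), 0.84), (array([0.434, 0.105, 0.068]), 0.69)]
top [(array([0.243, 0.366, 0.124]), 0.93), (array([0.402, 0.094, 0.124]), 0.92), (array([0.565, 0.088, 0.115]), 0.77)]
```

View pics/a1.png

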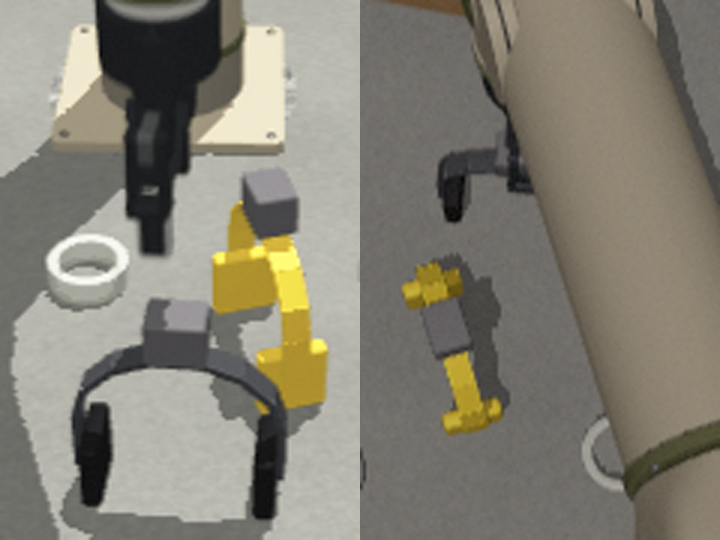

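The near finger tip at scene (267,210) sits slightly left of the pack centre at (274,241), which agrees with the measured 8 mm offset in y. I'll correct it and descend.

>>> arm_command --plan '[{"dp": [8,4,0],"spin": 0},{"dp": [0,0,35],"spin": 0},{"dp": [0,0,35],"spin": 0},{"dp": [0,0,25],"spin": 0},{"dp": [0,0,11],"spin": 0}]'

```text
clock: 3.7
position: [0.5696, 0.0353, 0.3114]
ee_rot: [0.736, 0.677, -0.0, -0.0]
ft_force: [-0.2, -0.7, 0.4]
grip_width: 0.996
grasp_force: 0.0
```

>>> arm_command --plan '[{"dp": [0,0,0],"spin": 0},{"dp": [0,0,0],"spin": 0},{"dp": [0,0,0],"spin": 0},{"dp": [0,0,0],"spin": 0},{"dp": [0,0,0],"spin": 0}]' --grip 1 --newtons 40

```text
clock: 4.2
position: [0.5696, 0.0354, 0.3139]
ee_rot: [0.736, 0.677, 0.0, 0.0]
ft_force: [-4.0, -1.4, 7.8]
grip_width: 0.397
grasp_force: 38.9
```

>>> arm_command --plan '[{"dp": [0,0,0],"spin": 0},{"dp": [0,0,0],"spin": 0},{"dp": [0,0,0],"spin": 0},{"dp": [0,0,0],"spin": 0},{"dp": [0,0,0],"spin": 0}]'

```text
clock: 4.7
position: [0.5696, 0.0354, 0.3139]
ee_rot: [0.736, 0.677, 0.0, 0.0]
ft_force: [-3.5, 0.0, 6.9]
grip_width: 0.391
grasp_force: 38.9
```

>>> arm_command --plan '[{"dp": [0,0,-15],"spin": 0},{"dp": [0,0,-30],"spin": 0},{"dp": [0,0,-40],"spin": 0},{"dp": [0,0,-40],"spin": 0},{"dp": [0,0,-40],"spin": 0}]'

```text
clock: 5.2
position: [0.5691, 0.0352, 0.4804]
ee_rot: [0.736, 0.677, 0.0, 0.0]
ft_force: [0.6, -1.1, -2.3]
grip_width: 0.391
grasp_force: 41.0
```

>>> arm_command --plan '[{"dp": [0,0,-25],"spin": 0.08},{"dp": [0,0,-15],"spin": 0.1},{"dp": [0,0,0],"spin": 0},{"dp": [0,0,0],"spin": 0}]'

```text
clock: 5.6
position: [0.5693, 0.0352, 0.5174]
ee_rot: [0.793, 0.609, 0.0, 0.0]
ft_force: [-1.1, 0.5, -3.0]
grip_width: 0.39
grasp_force: 40.9
```

```bash
python3 - <<'E'
from h import *
a=viewer.camera("scene");b=viewer.camera("top");o=manip.get_obs();print(o["position"],o["ee_rot"],o["ft_force"],o["grip_width"])
r=lambda i,x,y,w,h,s:cv2.resize(i[y:y+h,x:x+w],None,fx=s,fy=s,interpolation=cv2.INTER_CUBIC)
cv2.imwrite("pics/a2.png",np.hstack([r(a,200,110,130,180,3),r(b,215,90,120,180,3)]))
E
```

```text
[0.56937145 0.03502011 0.51636293] [ 7.93322679e-01  6.08800930e-01 -6.56008732e-04 -3.51539557e-04] [ 0.05640902 -0.5029792  -2.71718664] 0.3913063623752409
```

View pics/a2.png

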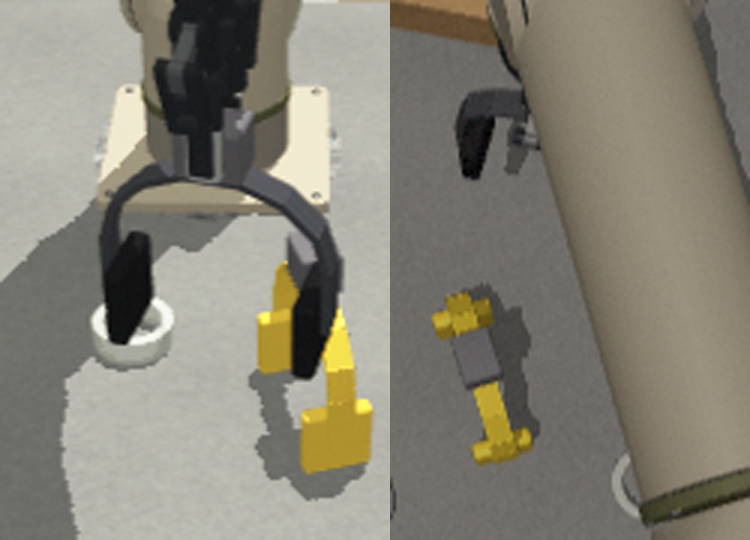

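The headband is held square and clear of the table, with pads at scene crop (125,290) and (310,330). Moving over the bar.

>>> arm_command --plan '[{"dp": [-20,3,0],"spin": 0},{"dp": [-36,5,0],"spin": 0},{"dp": [-36,6,0],"spin": 0},{"dp": [-36,6,0],"spin": 0},{"dp": [-36,6,0],"spin": 0}]'

```text
clock: 6.2
position: [0.5514, -0.1315, 0.5164]
ee_rot: [0.793, 0.609, -0.0, -0.001]
ft_force: [1.3, 0.2, -2.2]
grip_width: 0.391
grasp_force: 41.0
```

>>> arm_command --plan '[{"dp": [-36,6,0],"spin": 0},{"dp": [-36,6,0],"spin": 0},{"dp": [-36,5,0],"spin": 0},{"dp": [-15,0,0],"spin": 0},{"dp": [0,0,0],"spin": 0}]'

```text
clock: 6.7
position: [0.5352, -0.2561, 0.5159]
ee_rot: [0.795, 0.607, -0.001, -0.001]
ft_force: [0.9, 0.3, -2.5]
grip_width: 0.388
grasp_force: 41.0
```

>>> arm_command --plan '[{"dp": [0,0,0],"spin": 0},{"dp": [0,0,0],"spin": 0}]'

```text
clock: 6.9
position: [0.5366, -0.2515, 0.5172]
ee_rot: [0.793, 0.609, 0.0, -0.0]
ft_force: [0.2, -0.4, -1.3]
grip_width: 0.392
grasp_force: 41.0
```

```bash
cat >> h.py <<'E'
def overlay(name,x,y,w,h,s,off=0.0):
    """scene crop; draws the pads' outlines and pack for a headband centred in the grip, and the bar axis"""
    from scipy.spatial.transform import Rotation as Ro
    a=viewer.camera("scene");o=manip.get_obs();R=Ro.from_quat(o["ee_rot"]);p=o["position"]
    tx,ty,tz=R.as_matrix().T
    im=cv2.resize(a[y:y+h,x:x+w],None,fx=s,fy=s,interpolation=cv2.INTER_CUBIC)
    dr=lambda P,c:cv2.polylines(im,[np.int32((proj("scene",P)-[x,y]+.5)*s)],True,c,1)
    pk=p+.160*tz+off*tx   # headband: x=ty, y=tx, z=-tz
    box=lambda sx,yy,zz:[pk+sx*ty+Y*tx-Z*tz for Y,Z in((yy[0],zz[0]),(yy[1],zz[0]),(yy[1],zz[1]),(yy[0],zz[1]))]
    dr(box(.017,(-.022,.022),(-.018,.018)),(0,255,0))
    for q in(1,-1):dr(box(.028,(q*.056,q*.072),(-.154,-.096)),(0,0,255))
    c=np.array([.537,-.253,.152]);d=np.array([np.cos(.265),-np.sin(.265),0])*.11;dr([c-d,c+d],(255,255,0))
    cv2.imwrite(name,im);print(p,o["ee_rot"],o["ft_force"],o["grip_width"],o["clock"])
E
python3 -c "
from h import *
overlay('pics/a3.png',70,90,180,150,4)"
```

```text
[ 0.53657265 -0.25152332  0.51735211] [ 7.93186778e-01  6.08978404e-01  1.67662544e-04 -1.04670100e-04] [ 0.85796225 -0.50285761 -2.30378636] 0.39220611889474577 6.95
```

View pics/a3.png

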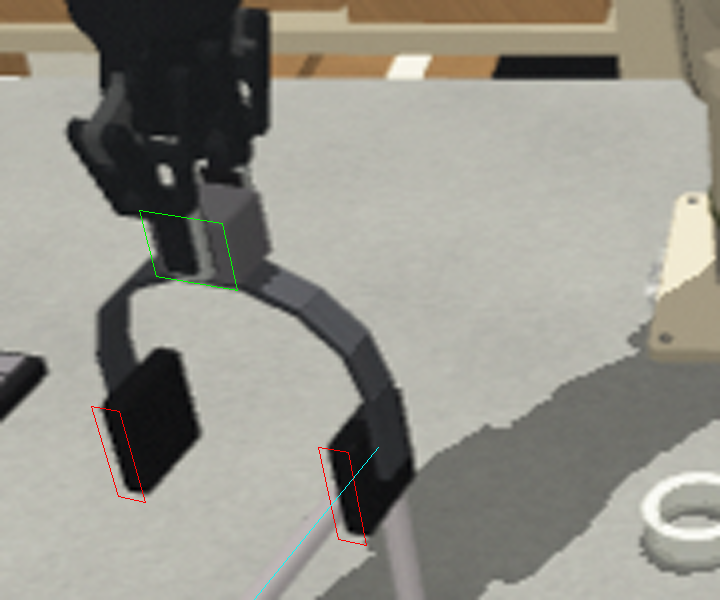

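The overlay assumes a centred, level grip. The real pads sit about 10 display px right and 7 px up of the red outlines, the right one more so, which suggests a slight roll. One brightened close-up of the same pose should measure the offset.

```bash
python3 - <<'E'
from h import *
a=viewer.camera("scene")
x,y,w,h,s=88,128,92,98,6
im=cv2.resize(a[y:y+h,x:x+w],None,fx=s,fy=s,interpolation=cv2.INTER_NEAREST)
im=np.uint8(255*(im/255.)**.45)
for k in range(0,w,10):cv2.putText(im,str(x+k),(k*s,8),0,.3,(0,0,255));cv2.line(im,(k*s,8),(k*s,14),(0,0,255))
for k in range(2,h,10):cv2.putText(im,str(y+k),(0,k*s+3),0,.3,(0,0,255))
cv2.imwrite("pics/a4.png",im)
E
```

```text
(no output)
```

View pics/a4.png

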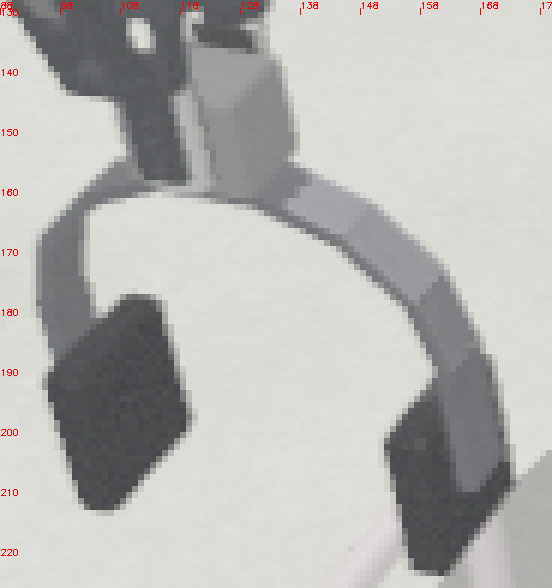

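```bash
python3 - <<'E'
from h import *
from scipy.spatial.transform import Rotation as Ro
from scipy.optimize import least_squares
o=manip.get_obs();M=Ro.from_quat(o["ee_rot"]).as_matrix();tx,ty,tz=M.T
B=np.c_[ty,tx,-tz];g=o["position"]+.155*tz
L=[((.017,.022,.018),(126,145.5)),((-.017,.022,.018),(133.8,138.3)),((-.017,.022,-.018),(137.5,153.8)),((.017,.022,-.018),(128.8,160.5)),
((.028,-.056,-.154),(107.5,213.3)),((-.028,-.056,-.154),(119.9,198.3)),((-.028,-.056,-.096),(114.9,177.5)),((.028,-.072,-.154),(101.5,212.3)),((.028,-.072,-.096),(95.8,191)),
((.028,.056,-.154),(156.2,223.2)),((.028,.072,-.154),(162,223.7)),((.028,.056,-.096),(152.3,201)),((-.028,.072,-.154),(173.5,208.8))]
P=np.array([l[0] for l in L]);U=np.array([l[1] for l in L])
f=lambda v:proj("scene",g+np.r_[0,0,0]+(Ro.from_euler("xyz",v[3:]).apply(P)+v[:3])@B.T)-U
s=least_squares(lambda v:f(v).ravel(),np.zeros(6),loss="soft_l1");print("xyz mm",s.x[:3]*1e3,"rpy",s.x[3:]);print(f(s.x).round(1).tolist())
s=least_squares(lambda v:f(np.r_[0,v,0,0]).ravel(),np.zeros(3),loss="soft_l1");print(s.x);
pk=g+B@[0,s.x[0],s.x[1]];print("pack",pk)
# bar seen by scene: refine lateral with finder-free check
c=np.array([.537,-.253,.152]);n=B[:,1];print("lateral pack-bar mm",(pk-c)@n*1e3,"along",(pk-c)@B[:,0]*1e3,"tool yaw",np.arctan2(ty[1],ty[0]))
# bar edges in first scene picture: profile across predicted axis
d=np.array([np.cos(.265),-np.sin(.265),0])
im=cv2.imread("pics/scene0.png")
for t in(-.08,-.04,0,.04,.08):
    u,v=proj("scene",[c+d*t])[0];print(round(u,1),round(v,1),im[int(round(v)),int(u)-9:int(u)+10].mean(1).round().astype(int))
E
```

```text
xyz mm [-18.18228615 -12.65617958 -19.41968275] rpy [0.00385736 0.01802113 0.01508429]
[[-0.3, 1.0], [0.7, -0.7], [0.6, -0.4], [0.8, 2.0], [0.1, 0.8], [1.1, 0.4], [0.2, -0.4], [-0.5, 0.6], [-1.5, -0.0], [-1.1, -0.7], [0.1, 0.1], [-2.3, -0.7], [0.3, -1.2]]
[ 0.00158174 -0.00319464  0.01155428]
pack [ 0.53694994 -0.25016735  0.359239  ]
lateral pack-bar mm 2.758861287728123 along -0.7492053419963811 tool yaw -0.26158324076519923
157.8 209.0 [106 104 104 104 104 111 181 243 247 248 246 234 217 188 154 131 137 142
 145]
149.2 219.6 [103 104 105 104 109 183 244 246 249 246 235 218 191 156 126 110 101 102
 101]
140.2 230.7 [169 169 170 169 169 206 244 247 249 247 235 219 194 162 138 152 169 169
 170]
130.6 242.4 [170 169 170 170 172 168 199 244 247 249 247 236 220 197 164 142 154 170
 171]
120.5 254.8 [173 173 173 173 174 208 243 246 249 249 241 229 206 182 150 140 166 175
 172]
```

The fit puts the pack about 3 mm off the bar laterally, roll negligible, and the crown underside about 175 mm above the bar's top. I'll correct 3 mm and lower.

>>> arm_command --plan '[{"dp": [-3,1,0],"spin": 0},{"dp": [0,0,15],"spin": 0},{"dp": [0,0,25],"spin": 0},{"dp": [0,0,25],"spin": 0},{"dp": [0,0,25],"spin": 0}]'

```text
clock: 7.5
position: [0.5364, -0.2561, 0.4265]
ee_rot: [0.794, 0.608, 0.0, 0.0]
ft_force: [1.1, -0.0, -2.7]
grip_width: 0.392
grasp_force: 41.0
```

>>> arm_command --plan '[{"dp": [0,0,25],"spin": 0},{"dp": [0,0,25],"spin": 0},{"dp": [0,0,15],"spin": 0},{"dp": [0,0,7],"spin": 0},{"dp": [0,0,0],"spin": 0}]'

```text
clock: 8.0
position: [0.5364, -0.2563, 0.355]
ee_rot: [0.794, 0.608, -0.0, -0.0]
ft_force: [0.3, -0.4, -2.3]
grip_width: 0.394
grasp_force: 41.0
```

>>> arm_command --plan '[{"dp": [0,0,3],"spin": 0},{"dp": [0,0,3],"spin": 0},{"dp": [0,0,2],"spin": 0},{"dp": [0,0,2],"spin": 0},{"dp": [0,0,0],"spin": 0}]'

```text
clock: 8.5
position: [0.5363, -0.2563, 0.3452]
ee_rot: [0.794, 0.608, -0.0, -0.0]
ft_force: [-0.3, -0.3, -3.4]
grip_width: 0.392
grasp_force: 40.9
```

>>> arm_command --plan '[{"dp": [2,0,0],"spin": 0},{"dp": [0,0,0],"spin": 0},{"dp": [0,0,2],"spin": 0},{"dp": [0,0,0],"spin": 0}]'

```text
clock: 8.9
position: [0.537, -0.2543, 0.3436]
ee_rot: [0.794, 0.608, 0.0, 0.0]
ft_force: [0.4, 1.3, -0.7]
grip_width: 0.398
grasp_force: 41.0
```

>>> arm_command --plan '[{"dp": [0,0,2],"spin": 0},{"dp": [0,0,0],"spin": 0}]'

```text
clock: 9.1
position: [0.537, -0.2542, 0.3433]
ee_rot: [0.794, 0.608, 0.0, 0.001]
ft_force: [-5.3, 2.5, 13.6]
grip_width: 0.39
grasp_force: 42.8
```

```bash
python3 -c "
from h import *
overlay('pics/a5.png',70,150,150,120,5,.0016)"
```

```text
[ 0.53702218 -0.2542118   0.34324701] [7.94024207e-01 6.07885698e-01 8.20321627e-05 7.28739799e-04] [-6.05031403  3.24753835 13.31190279] 0.3966313998955042 9.15
```

View pics/a5.png

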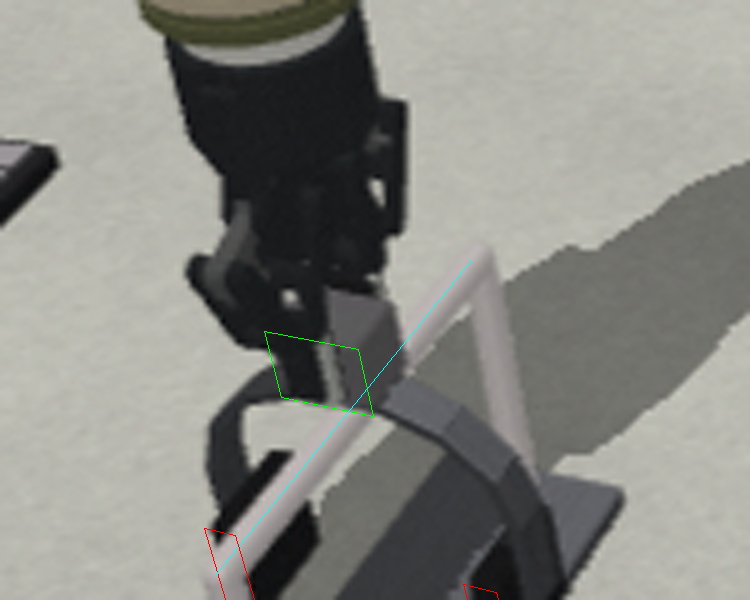

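The crown rests on the bar (13 N). The bar passes under the pack's middle, and it lies between the pads. I'll ease up slightly and release.

>>> arm_command --plan '[{"dp": [0,0,-1],"spin": 0},{"dp": [0,0,0],"spin": 0}]' --newtons 20

```text
clock: 9.35
position: [0.537, -0.2543, 0.3433]
ee_rot: [0.794, 0.608, 0.0, 0.001]
ft_force: [-3.8, 1.5, 7.9]
grip_width: 0.396
grasp_force: 42.1
```

>>> arm_command --plan '[{"dp": [0,0,0],"spin": 0},{"dp": [0,0,0],"spin": 0},{"dp": [0,0,0],"spin": 0},{"dp": [0,0,0],"spin": 0},{"dp": [0,0,0],"spin": 0}]' --grip -1

```text
clock: 9.85
position: [0.5369, -0.2544, 0.3422]
ee_rot: [0.794, 0.608, -0.0, -0.0]
ft_force: [-0.0, -0.2, 0.1]
grip_width: 1.0
grasp_force: 0.0
```

>>> arm_command --plan '[{"dp": [0,0,-5],"spin": 0},{"dp": [0,0,-15],"spin": 0},{"dp": [0,0,-30],"spin": 0},{"dp": [0,0,-50],"spin": 0},{"dp": [0,0,-50],"spin": 0}]'

```text
clock: 10.35
position: [0.5364, -0.2541, 0.4952]
ee_rot: [0.794, 0.608, 0.0, 0.0]
ft_force: [1.5, -0.2, 0.5]
grip_width: 1.0
grasp_force: 0.0
```

>>> arm_command --plan '[{"dp": [0,0,0],"spin": 0},{"dp": [0,0,0],"spin": 0},{"dp": [0,0,0],"spin": 0},{"dp": [0,0,0],"spin": 0},{"dp": [0,0,0],"spin": 0}]'

```text
clock: 10.85
position: [0.5368, -0.2545, 0.4914]
ee_rot: [0.794, 0.608, -0.0, -0.001]
ft_force: [0.5, 0.5, -0.0]
grip_width: 1.001
grasp_force: 0.0
```

```bash
python3 - <<'E'
from h import *
a=viewer.camera("scene")
x,y,w,h,s=80,150,120,160,3.7
r=lambda i:np.uint8(255*(cv2.resize(i[y:y+h,x:x+w],None,fx=s-.5,fy=s-.5,interpolation=cv2.INTER_CUBIC)/255.)**.6)
for k in range(10): viewer.camera("top")
b=viewer.camera("scene");print("change",cv2.absdiff(a,b)[y:y+h,x:x+w].max(), manip.get_obs()["clock"],manip.get_obs()["ft_force"])
cv2.imwrite("pics/a6.png",np.hstack([r(b),cv2.resize(viewer.camera("top")[100:260,310:430],None,fx=3.2,fy=3.2)]))
E
```

```text
change 78 11.45 [-0.63428562  0.17103831 -0.4296697 ]
```

View pics/a6.png

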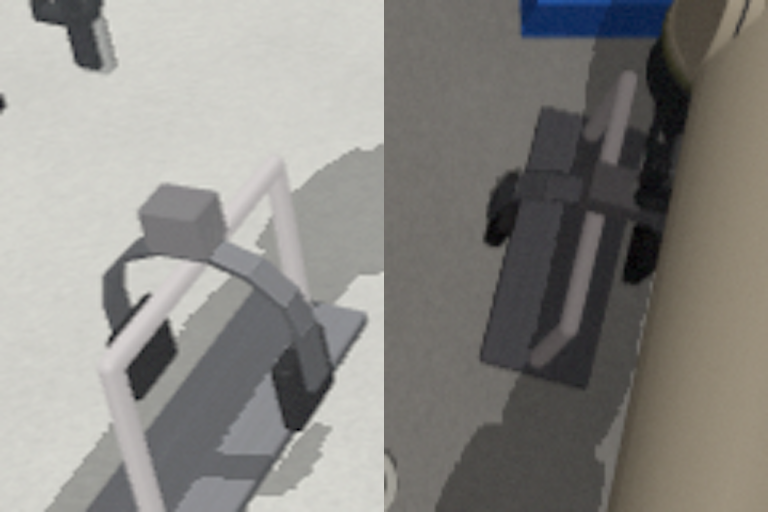

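The headband hangs over the bar with a pad on each side, square and apparently level, and the gripper is clear. I'll check that it is still.

```bash
python3 - <<'E'
from h import *
p=None
for k in range(26):
    a=viewer.camera("scene")[205:290,105:190]
    if p is not None and k%5==0:
        d=cv2.absdiff(a,p).max(2);print(manip.get_obs()["clock"],d.max(),(d>25).sum())
    if k%5==0:p=a
m=viewer.camera("scene")[180:320,80:210]
from scipy import ndimage
l,n=ndimage.label((m.max(2)<45));o=[(int((l==i).sum()),[ (sl[1].start+80,sl[1].stop+80,sl[0].start+180,sl[0].stop+180) for sl in [ndimage.find_objects(l)[i-1]]]) for i in range(1,n+1) if (l==i).sum()>40];print(o)
d=np.array([np.cos(.262),-np.sin(.262),0]);q=np.array([-d[1],d[0],0]);c=np.array([.5365,-.253,.03])
for s in(-.056,.056,.072):print(s,proj("scene",[c+.028*d+s*q,c-.028*d+s*q]).round(1).tolist())
E
```

```text
11.8 6 0
12.05 5 0
12.3 6 0
12.55 6 0
12.8 6 0
[(190, [(120, 135, 250, 275)]), (299, [(165, 184, 252, 285)])]
-0.056 [[122.0, 274.8], [134.5, 258.7]]
0.056 [[166.2, 284.7], [177.4, 268.0]]
0.072 [[172.7, 286.2], [183.7, 269.3]]
```

It is still, and both pads' lower ends match a level pose to about a pixel. Handing in.

```bash
python3 -c "
from workcell import manip;print(manip.hand_in())"
```

```text
the job is handed in; nothing more can be done
None
```

The head-switch headband hangs still, level and square over the middle of the bar, one pad on each side; the gripper is clear, the audio headset was left untouched, and the job is handed in.

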